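# Release the eccentric lock and dock the sample carriage

### The job

Swing the lever of the eccentric cam round until the cam's low point faces the carriage's roller (the lever then points straight ahead, away from the carriage along the rails), and only then gently push the carriage by its push plate along its rails, fully home, so that the jar it carries stands beside the sensor head. Push with the fingers only, do not touch or lift the jar, and leave everything else on the bench where it stands.

Things in the scene. Friction and masses are not known exactly. Their poses are not given: they have to be found in the camera images.
- station: Low docking station, fixed: dark steel base plate 12 mm thick (x -140 to +85 mm, y +-50 mm) with two rails (tops 22 mm high, y = +-36 mm). Origin on the bench surface, on the rails' centre line; x axis = the carriage's forward direction, z up. Its place and yaw vary. A white sensor head (50 x 46 mm, 72 mm high) stands on the right, centred at x -31, y -70 mm.
- carriage (a joint): Travel of the aluminium carriage along the station's +x (m): 0 fully back, 0.050 fully home against its stop; about 2 N of friction, no spring. Starts at 0 to 4 mm. Deck 68 x 60 mm, centre at station x = -85 mm + travel, top 24 mm high; a nose at the front ends in an 18 mm roller that meets the cam's rim: it cannot get home unless the cam's low point faces it.
- push_plate (a point): Centre of the rear face of the carriage's upright push plate (60 mm wide, 6 mm thick, from 20 to 66 mm above the bench); 45 mm above the bench, at station x = -119 mm + travel, y 0. Axes as the station's. Push it towards station +x.
- cam (a joint): Angle of the eccentric cam about its upright pivot (rad): 0 = low point faces the roller and the lever points along station +x, away from the carriage; positive = lever swung to the left (counter-clockwise from above), at pi/2 it points to station +y. Starts between 1.5 and 2.15; turns from -0.7 to 2.35 without a stop or detent at 0. Stiff: about 0.3 Nm (5 N at the post), stays where it is left.
- cam_pivot (a point): The pivot axis of the cam, 34 mm above the bench, at station x 39.5 mm, y 0. x axis along the lever. The cam is a steel disc of 60 mm diameter, 20 to 34 mm above the bench, its centre 14 mm from the pivot towards the lever, so its low point lies opposite the lever. A boss of 20 mm diameter stands on the pivot to 50 mm.
- lever_post (a point): A point on the axis of the upright black finger post at the end of the lever, 62 mm from the pivot, 60 mm above the bench. Post 14 mm in diameter, from 34 to 82 mm high; the flat lever bar (12 mm wide, 34 to 43 mm high) joins it to the pivot. Push the post sideways.
- sample_mid (a point): Centre of the loose capped glass jar (43 mm diameter, 56 mm high, its foot 24 mm and its top 80 mm above the bench), standing in the carriage's nest (walls to 38 mm high) with about 2.5 mm play, 36 mm ahead of the push plate's rear face. Not to be touched or lifted.
- vial: Bystander: small amber capped vial, 28 mm diameter, 50 mm high, left of the station's rear. Origin at the centre of its underside.
- dropper: Bystander: white bottle, 32 mm diameter, 60 mm high, right of the cam. Origin at the centre of its underside.
- pen: Bystander: white marker pen with a black cap, 113 mm long, lying right of the station's rear. Origin at its underside, mid-length.
- tip_box: Bystander: grey box with a clear lid, 122 x 84 mm, 67 mm high, on the left of the bench. Origin at the centre of its underside.
- tube_rack: Bystander: orange tube rack, 90 x 200 mm, with capped tubes up to 104 mm high, on the right. Origin at the centre of its underside.
- timer: Bystander: flat white timer, 65 x 65 mm, 20 mm high, on the right near the robot. Origin at the centre of its underside.
- media: Bystander: amber bottle, 76 mm diameter, 150 mm high, left, beyond the grey box. Origin at the centre of its underside.

How it is judged:
On the way, in this order (a step that is already met when the one before it is completed fails the run):
1. the cam is turned to its low point while the carriage is still back (value of joint cam between -0.4 and 0.4 rad and value of joint carriage below 0.02 m), for 0.2 s.
2. the carriage is pushed fully home (value of joint carriage above 0.047 m and value of joint cam between -0.4 and 0.4 rad), for 0.2 s.
At the end, for the whole second after the job is handed in: The carriage is within 3 mm of its forward stop and at rest, the cam within 0.4 rad (23 degrees) of its low point, and the jar still stands upright in the carriage's nest (all of step 2 and z of sample_mid in the frame of push_plate between 0.002 and 0.015 m and angle between sample_mid's own z axis and vertical below 0.15 rad and horizontal distance between sample_mid and push_plate below 0.045 m and velocity of joint carriage below 0.01 m/s and velocity of joint cam between -0.05 and 0.05 rad/s); the robot touches nothing.
It fails at once if anything but the fingers presses on the cam, its lever or the carriage (contact force between the arm and cam above 1 N or contact force between the arm and carriage above 1 N).
It fails at once if the carriage is pushed forward (past 20 mm) before the cam is at its low point (value of joint carriage above 0.02 m and (value of joint cam above 0.5 rad or value of joint cam below -0.5 rad)).
It fails at once if the carriage is slammed (faster than 0.4 m/s) (velocity of joint carriage above 0.4 m/s).
It fails at once if the jar is touched by the robot, lifted out of its nest or tipped (contact force between any of the fingers, the arm and sample above 0.3 N or z of sample_mid in the frame of push_plate above 0.017 m or angle between sample_mid's own z axis and vertical above 0.35 rad).
It fails at once if a bystander is moved by more than 20 mm (distance of any of vial, dropper, pen, tip_box, tube_rack, timer, media from where it was at the start of the episode above 0.02 m).
It also fails if it takes over 51 s, if anything falls off the work surface, if the arm or the gripper's body presses on something with over 40 N, if the wrist force passes 120 N, or if a joint passes its speed limit or range.

### The arm

A 6-joint arm with a two-finger parallel gripper is mounted at the origin on the work surface. World frame = base frame: x ahead of the robot, y to its left, z up, the work surface at z = 0. Lengths are in m, angles in rad, forces in N, time in s.
With the tool pointing down it reaches from about 0.375 to 0.9 m from the base axis. Payload 3.1 kg.
Tool frame: the origin (TCP) lies on the centre line of the jaws, within the pads' length; the fingertips stand 8 mm ahead of it and the grasp point (between the pads) lies 11 mm behind it (robot.tip_extent is the distance from the TCP to the fingertips, in m); y points along the fingers, z is the direction in which the jaws open and shut, and the axes are right-handed (so a half turn about y gives the same grasp; the last joint's range is limited). The gripper opens to 87 mm and grips with 3 to 60 N. Pads are 19 mm wide; open, the fingers measure 117 mm over their backs; the gripper's body (75 mm by 190 mm) begins 51 mm behind the grasp point.
Start: joints at [-1.405, 0.527, 1.433, -0, 1.181, -0.178], TCP at [0.211, -0.588, 0.207] pointing down, gripper open.
Joint ranges: [-3.08, 3.08], [-0.75, 2.2], [0.22, 2.44], [-1.43, 4.57], [0, 2.65], [-2.85, 2.85]. Speed limits (rad/s): [2.79, 2.79, 3.14, 3.14, 3.14, 3.14].

### API

Orientations are given as a unit quaternion [x, y, z, w].
In Python, from rig import robot gives the robot as it stands.
- The arm moves only by the shell command python3 -m crank 'ROWS' [FORCE]. ROWS is JSON, a list that holds one entry, the list of rows, each a list of 7 numbers: the turn, a rotation vector about the tool's x, y, z in degrees, then the shift along the tool's x, y, z in m, then the opening in per cent of the stroke, from 0 (shut) to 100 (fully open). In form: [[[ax, ay, az, dx, dy, dz, gripper], ...]]. A call has exactly 5 rows; each row shifts and turns the commanded pose from where the row before left it, along the tool's axes as they then stand; what a row does not reach is not made up. A row lasts 1/8 s, in which the tool goes at most 62.5 mm and 10.7 degrees, less where a joint would pass 70% of its speed; a pose out of reach is approached as far as the arm can. A call with a gripper value outside its range is refused whole. The fingers move at their own pace and stop on an object; FORCE is the grip in N (left out, the last holds). Time passes only in rows, so rows that do not move let the fingers close, or fill a call up. It gives the time, the measured TCP pose, the force and the opening at its end, in the units of the state.
- robot.get_obs(): the state, without advancing time (a new reading comes with each control period).
- robot.camera(name): name is "scene" or "top" or "wrist"; returns a dict with "img" (480x640x3 uint8, red, green, blue), "K" (3x3 intrinsics, pixels), "R" (3x3) and "t" (3): a world point X has camera coordinates R X + t; the wrist camera has in their place "T_tool_cam" (4x4, takes a point from camera to tool coordinates, whose origin is the TCP and whose axes are the tool frame's). Camera axes: x right, y down, z forward; pixel columns grow to the right and rows downward; lengths in m; the calibration is good to about 2 mm. The wrist camera is an equidistant fisheye: a pixel r from the principal point sees the ray r / f radians off the axis. A picture is of the moment at which its call begins: read the wrist's pose just before it. There is no depth.
- robot.hand_in(): hands the job in, once; it reports no verdict.
Trained networks look in a picture, given as the dict that the camera call returned (one of the last four; its "shot" number tells which), for a name from the list of things; names that differ only in an ending like _2 or _b are one class to them, and where a whole thing is asked for, a point or a joint stands for the part that bears it (a point fixed in the world has none). Each returns a list of dicts, best first, with "conf" (0 to 1); they miss things now and then, are a little off and sometimes report something else, mostly with a low value. They report only what shows in the picture. A call takes as long as a camera call.
- robot.spot_in(picture, thing): "at" ([row, column] in pixels, amid what is visible of it).
The state is a dict: "time": time; "q": joint angles; "joint_velocities": joint speeds; "joint_torque": joint torques, N m; "position": TCP position; "tool_rot": TCP orientation; "ft_force": force on the tool from outside, world axes, zero at the start; "moment": the same for the moment, N m; "grip_width": finger opening in m.
Only numpy, scipy, OpenCV 4.12 (cv2) and the standard library are available. Lean on these libraries where they do the work, as an engineer would, in place of code of your own. Each camera call takes 0.05 s, during which the arm holds its last target.

## Working session

There is one attempt and no reset: what is moved stays moved. The work goes in short steps, Python scripts to look and compute and a shell command to move; the robot and the scene stay as the last step left them, time stands still between calls to the robot, and variables do not carry over. Pictures are saved under pics/ and viewed, and the job is handed in when it is done.

```bash
ls; mkdir -p pics; python3 - <<'E'
from rig import robot
import cv2
print(robot.get_obs())
for n in ["scene","top"]:
    c=robot.camera(n); cv2.imwrite(f"pics/{n}0.png",c["img"][:,:,::-1]); print(n,c["K"],c["R"],c["t"])
    for th in ["station","cam","lever_post","push_plate","carriage","sample_mid","dropper","vial","pen","cam_pivot"]:
        try: print(th,[(d["at"],round(d["conf"],2)) for d in robot.spot_in(c,th)[:2]])
        except Exception as e: print(th,e)
E
```

```text
pics
{'time': 0.0, 'q': array([-1.40547460e+00,  5.28445487e-01,  1.43385214e+00, -2.50521933e-05,
        1.18138346e+00, -1.78469209e-01]), 'joint_velocities': array([ 0.00284673, -0.0013708 , -0.00051761,  0.00102783,  0.00065724,
        0.00182288]), 'joint_torque': array([-1.11276433e-03, -4.40045643e+01, -1.76593173e+01,  6.34008832e-02,
        5.82415354e-02, -1.63677792e-04]), 'position': array([ 0.21057763, -0.58767774,  0.20630031]), 'tool_rot': array([-0.12095734,  0.69742312, -0.6959463 ,  0.12095067]), 'ft_force': array([0.17291876, 0.75352969, 0.10436375]), 'moment': array([-0.01572119,  0.00746594, -0.0145706 ]), 'grip_width': 0.0869183727742463}
scene [[568.07694632   0.         310.93700695]
 [  0.         568.07694632 244.4616871 ]
 [  0.           0.           1.        ]] [[-0.77549805  0.63132992 -0.00502989]
 [ 0.53590536  0.65402902 -0.53390213]
 [-0.3337787  -0.41673561 -0.84553132]] [ 0.44899688 -0.23981248  1.3643258 ]
station [([281.4, 316.5], 0.97)]
cam [([302.5, 303.7], 0.82), ([280.7, 315.2], 0.74)]
lever_post [([299.9, 304.2], 0.6), ([272.7, 351.5], 0
[... 271 characters left out ...]
4.3], 0.64), ([159.0, 192.7], 0.37)]
top [[544.29901211   0.         316.57421374]
 [  0.         544.29901211 248.34063853]
 [  0.           0.           1.        ]] [[ 0.0280469  -0.99959955 -0.00375734]
 [-0.99407917 -0.02749687 -0.10512146]
 [ 0.10497605  0.00668343 -0.99445229]] [-0.04634771  0.55869711  1.1053239 ]
station [([246.3, 292.3], 0.86)]
cam [([213.8, 281.5], 0.6)]
lever_post [([216.6, 287.1], 0.82)]
push_plate [([274.7, 294.9], 0.81)]
carriage [([263.3, 287.9], 0.6)]
sample_mid [([269.3, 282.0], 0.57)]
dropper [([272.5, 235.8], 0.73), ([190.1, 122.9], 0.62)]
vial [([273.9, 234.5], 0.67)]
pen [([277.8, 348.3], 0.53)]
cam_pivot [([260.3, 288.5], 0.63), ([212.6, 284.7], 0.62)]
```

```bash
python3 - <<'E'
import cv2
a=cv2.imread("pics/top0.png");b=cv2.imread("pics/scene0.png")
cv2.imwrite("pics/top0c.png",cv2.resize(a[160:340,180:420],None,fx=3.3,fy=3.3,interpolation=cv2.INTER_CUBIC))
cv2.imwrite("pics/scene0c.png",cv2.resize(b[180:360,220:460],None,fx=3.3,fy=3.3,interpolation=cv2.INTER_CUBIC))
E
```

```text
(no output)
```

View pics/top0c.png

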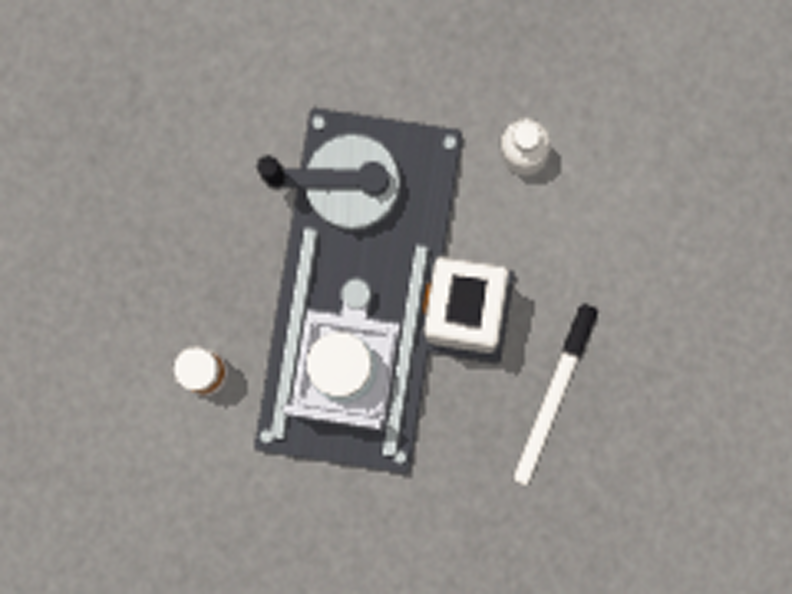

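View pics/scene0c.png

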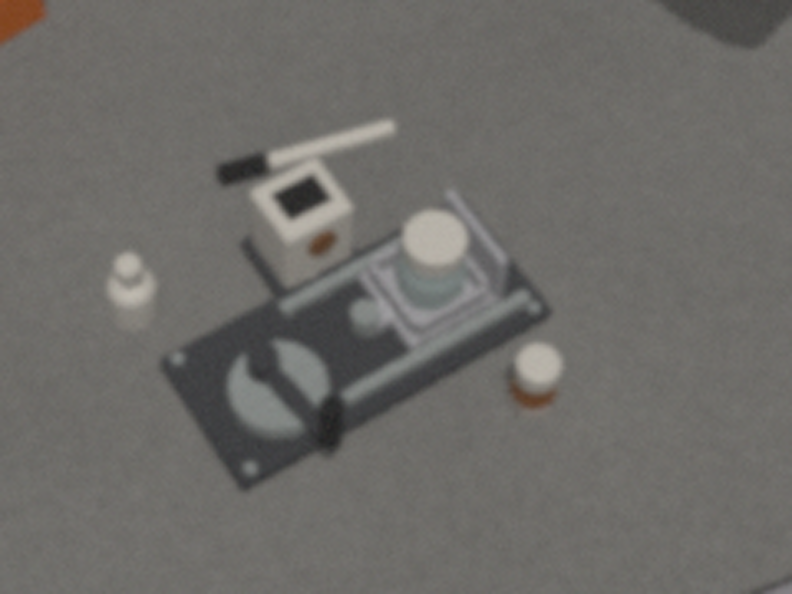

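View pics/top0.png

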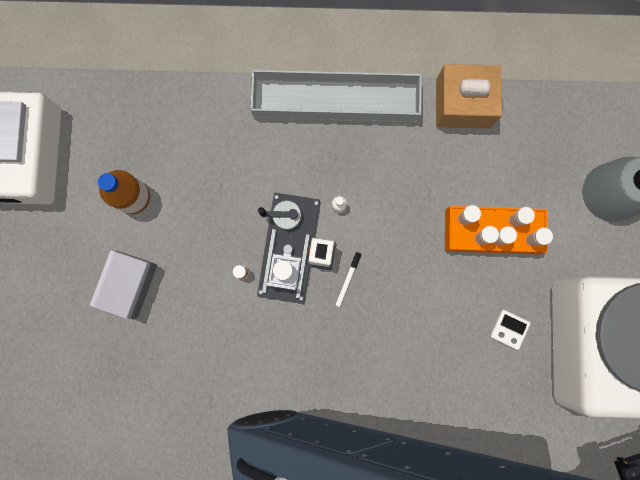

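```bash
cat > h.py <<'E'
import numpy as np
from scipy.optimize import least_squares
from rig import robot
def proj(c,X):
    p=np.asarray(c["R"])@X+np.asarray(c["t"]); q=np.asarray(c["K"])@p; return q[:2]/q[2]
def onplane(c,uv,z):
    R=np.asarray(c["R"]);t=np.asarray(c["t"]);o=-R.T@t
    d=R.T@np.linalg.solve(np.asarray(c["K"]),[uv[0],uv[1],1]); return o+d*(z-o[2])/d[2]
def st(p,x,y,z):
    return np.array([p[0]+np.cos(p[2])*x-np.sin(p[2])*y,p[1]+np.sin(p[2])*x+np.cos(p[2])*y,z])
E
python3 - <<'E'
from h import *
T=robot.camera("top");S=robot.camera("scene")
ct=lambda u,v:(u/3.3+180-.35,v/3.3+160-.35)
cs=lambda u,v:(u/3.3+220-.35,v/3.3+180-.35)
obs=[(T,ct(312,107),(.085,.05,.012)),(T,ct(463,130),(.085,-.05,.012)),(T,ct(412,476),(-.14,-.05,.012)),(T,ct(255,450),(-.14,.05,.012)),
(S,cs(163,362),(.085,-.05,.012)),(S,cs(243,485),(.085,.05,.012)),(S,cs(551,308),(-.14,.05,.012)),
(T,ct(374,177),(.0395,0,.05)),(S,cs(263,357),(.0395,0,.05))]
f=lambda p:np.concatenate([proj(c,st(p,*X))-uv for c,uv,X in obs])
r=least_squares(f,[.5,0,0]);p=r.x;print(p,np.degrees(p[2]));print(r.fun.reshape(-1,2).round(1))
pv=st(p,.0395,0,.05)
g=lambda a:np.concatenate([proj(T,pv+[.062*np.cos(a[0]+p[2]),.062*np.sin(a[0]+p[2]),.032])-ct(267,165),proj(S,pv+[.062*np.cos(a[0]+p[2]),.062*np.sin(a[0]+p[2]),.032])-cs(331,398)])
r=least_squares(g,[1.7]);print("cam",r.x,r.fun)
a=r.x[0];print("pivot",pv,"post",pv[:2]+.062*np.array([np.cos(a+p[2]),np.sin(a+p[2])]), "target post",st(p,.1015,0,0)," plate",st(p,-.117,0,.045))
for n,uv,z in [("vial",ct(198,370),.05),("dropper",ct(527,135),.06),("jar",ct(339,364),.08),("penA",ct(590,312),.01),("penB",ct(522,478),.01)]:print(n,onplane(T,uv,z))
for n,uv,z in [("vial",cs(539,365),.05),("dropper",cs(127,264),.06),("jar",cs(434,238),.08),("penA",cs(225,175),.01),("penB",cs(392,128),.01)]:print(n,onplane(S,uv,z))
from scipy.spatial.transform import Rotation as Ro
print(Ro.from_quat(robot.get_obs()["tool_rot"]).as_matrix().round(3), robot.tip_extent)
np.save("p.npy",p)
E
```

```text
[ 0.58819357  0.02601456 -0.11821104] -6.772993800249486
[[-1.1  0.7]
 [-0.6  0.4]
 [-0.7  0.3]
 [-0.3  1.2]
 [-2.4 -0.7]
 [-0.8  0.6]
 [-0.4 -0.2]
 [-0.8  0.7]
 [-0.9 -0.3]]
cam [1.71224512] [-0.11262599  1.49748498 -0.50296074  1.68664543]
pivot [0.62741791 0.02135609 0.05      ] post [0.6259773  0.08333935] target post [0.68898522 0.01404406 0.        ]  plate [0.47201009 0.03981306 0.045     ]
vial [0.50524989 0.12448352 0.05      ]
dropper [ 0.65612774 -0.07481049  0.06      ]
jar [0.50946537 0.03547627 0.08      ]
penA [ 0.55180458 -0.11959947  0.01      ]
penB [ 0.44466066 -0.07852797  0.01      ]
vial [0.50441577 0.12970842 0.05      ]
dropper [ 0.65350474 -0.07378742  0.06      ]
jar [0.50774231 0.03780273 0.08      ]
penA [ 0.5498027  -0.11435681  0.01      ]
penB [ 0.44151975 -0.07374441  0.01      ]
[[-0.941 -0.     0.337]
 [-0.337  0.    -0.941]
 [-0.    -1.    -0.   ]] 0.008
```

```bash
python3 -m crank '[[[0,-10.2,0,0,0,0,41],[0,-10.2,0,0,0,0,41],[0,-10.2,0,0,0,0,41],[0,-10.2,0,0,0,0,41],[0,-10.2,0,0,0,0,41]]]'; python3 -m crank '[[[0,-10.2,0,0,0,0,41],[0,-10.4,0,0,0,0,41],[0,0,0,-0.020,0,0.010,41],[0,0,0,-0.045,0,0.028,41],[0,0,0,-0.045,0,0.028,41]]]'
cat > rel.py <<'E'
# usage: rel.py x y z [zangle_deg] -> needed shift in tool axes
import sys
from h import *
from scipy.spatial.transform import Rotation as Ro
o=robot.get_obs();R=Ro.from_quat(o["tool_rot"]).as_matrix()
print("t",round(o["time"],2),"pos",o["position"].round(4),"zang",np.degrees(np.arctan2(R[1,2],R[0,2])).round(1),"F",o["ft_force"].round(1),"w",round(o["grip_width"],4),"q",o["q"].round(2))
print("shift",(R.T@(np.array(list(map(float,sys.argv[1:4])))-o["position"])).round(4))
E
python3 rel.py .626 .083 .2
```

```text
time: 1.82
position: [0.2107, -0.5884, 0.2072]
tool_rot: [-0.411, 0.576, -0.576, 0.411]
ft_force: [-1.0, 0.3, -0.3]
grip_width: 0.0448
time: 2.45
position: [0.2746, -0.4761, 0.2072]
tool_rot: [-0.505, 0.495, -0.495, 0.505]
ft_force: [1.2, -0.2, -0.6]
grip_width: 0.0358
t 2.45 pos [ 0.2746 -0.4761  0.2072] zang 1.2 F [ 1.2 -0.2 -0.6] w 0.0358 q [-1.25  0.43  1.62  0.    1.09 -1.27]
shift [-0.5515  0.0072  0.3632]
```

```bash
for i in 1; do python3 -m crank '[[[0,0,0,-0.046,0,0.030,41],[0,0,0,-0.046,0,0.030,41],[0,0,0,-0.046,0,0.030,41],[0,0,0,-0.046,0,0.030,41],[0,0,0,-0.046,0,0.030,41]]]';  python3 -m crank '[[[0,0,0,-0.046,0,0.030,41],[0,0,0,-0.046,0,0.030,41],[0,0,0,-0.046,0,0.030,41],[0,0,0,-0.046,0,0.030,41],[0,0,0,-0.046,0,0.030,41]]]'; done; python3 rel.py .626 .083 .2
```

```text
time: 3.08
position: [0.4199, -0.2423, 0.2076]
tool_rot: [-0.506, 0.494, -0.495, 0.506]
ft_force: [0.3, -0.9, -0.6]
grip_width: 0.0358
time: 3.7
position: [0.5647, -0.0087, 0.2075]
tool_rot: [-0.506, 0.494, -0.495, 0.506]
ft_force: [0.7, -0.6, -0.3]
grip_width: 0.0356
t 3.7 pos [ 0.5647 -0.0087  0.2075] zang 1.3 F [ 0.7 -0.6 -0.3] w 0.0356 q [-0.21  0.45  1.59 -0.    1.11 -0.24]
shift [-0.0902  0.0075  0.0634]
```

```bash
python3 -m crank '[[[0,0,0,-0.045,0,0.031,41],[0,0,0,-0.045,0,0.031,41],[0,0,0,0,0.03,0,41],[0,0,0,0,0.03,0,41],[0,0,0,0,0,0,41]]]'; python3 rel.py .626 .083 .063; python3 - <<'E'
from h import *
import cv2
w=robot.camera("wrist");cv2.imwrite("pics/w1.png",w["img"][:,:,::-1]);print(w["K"],w["T_tool_cam"])
s=robot.camera("scene");cv2.imwrite("pics/s1.png",cv2.resize(s["img"][180:360,220:460,::-1],None,fx=3.3,fy=3.3))
E
```

```text
time: 4.32
position: [0.6215, 0.0815, 0.1448]
tool_rot: [0.507, -0.496, 0.493, -0.504]
ft_force: [0.3, -1.1, 0.6]
grip_width: 0.0354
t 4.33 pos [0.6215 0.0815 0.1448] zang 1.3 F [ 0.3 -1.1  0.6] w 0.0354 q [-0.05  0.6   1.48 -0.    1.06 -0.07]
shift [-0.0014  0.0817  0.0051]
[[371.64829954   0.         327.11203666]
 [  0.         371.64829954 235.54927263]
 [  0.           0.           1.        ]] [[ 6.40250300e-04  9.53911222e-01  3.00088272e-01 -8.11110056e-02]
 [ 4.47431992e-04 -3.00088576e-01  9.53911236e-01 -1.77825269e-01]
 [ 9.99999695e-01 -4.76472862e-04 -6.18942200e-04  8.62077550e-04]
 [ 0.00000000e+00  0.00000000e+00  0.00000000e+00  1.00000000e+00]]
```

View pics/w1.png

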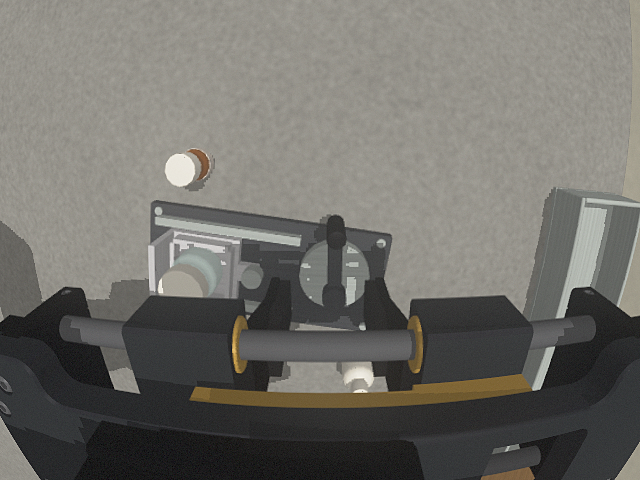

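View pics/s1.png

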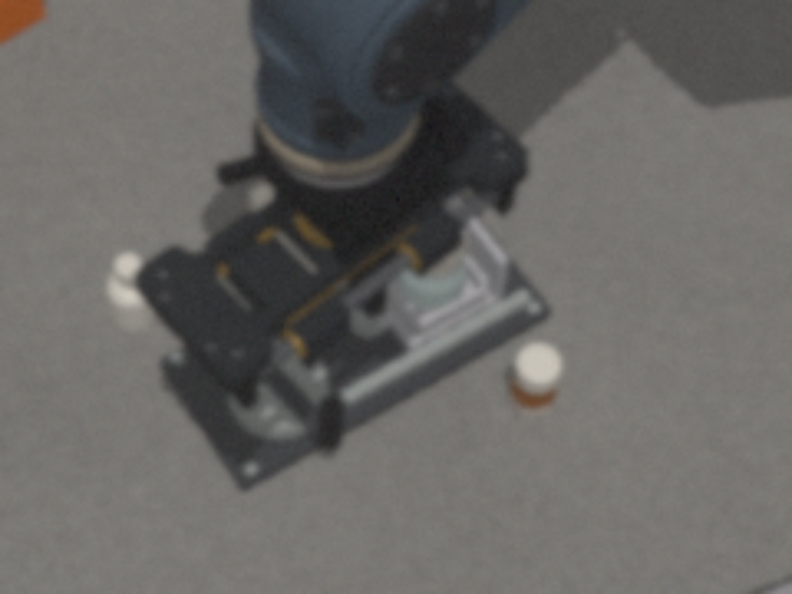

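```bash
cat >> h.py <<'E'
from scipy.spatial.transform import Rotation as Ro
def wray(w,o,uv):
    K=np.asarray(w["K"]);T=np.asarray(w["T_tool_cam"]);d=(np.array(uv)-K[:2,2])/K[0,0];r=np.hypot(*d)
    v=np.array([*(d/r*np.sin(r)),np.cos(r)]);R=Ro.from_quat(o["tool_rot"]).as_matrix()
    return o["position"]+R@T[:3,3],R@T[:3,:3]@v
def wplane(w,o,uv,z):
    c,d=wray(w,o,uv);return c+d*(z-c[2])/d[2]
E
python3 - <<'E'
from h import *
o=robot.get_obs();w=robot.camera("wrist")
p=np.load("p.npy")
for n,uv,z in [("post",(336,221),.082),("boss",(334,292),.05),("RL",(152,201),.012),("FL",(391,235),.012),("vial",(183,170),.05),("FR",(364,330),.012)]: print(n,wplane(w,o,uv,z).round(4))
print(st(p,.085,.05,.012),st(p,-.14,.05,.012))
E
```

```text
post [0.6305 0.096  0.082 ]
boss [0.6317 0.0269 0.05  ]
RL [0.4617 0.0936 0.012 ]
FL [0.6823 0.0652 0.012 ]
vial [0.5111 0.1267 0.05  ]
FR [ 0.6638 -0.0336  0.012 ]
[0.67849717 0.06564107 0.012     ] [0.4550674  0.09217665 0.012     ]
```

```bash
python3 -m crank '[[[0,0,0,-0.004,0,0.007,41],[0,0,0,0,0.02,0,41],[0,0,0,0,0.02,0,41],[0,0,0,0,0.022,0,41],[0,0,0,0,0.02,0,41]]]'; python3 rel.py .628 .086 .063
```

```text
time: 5.1
position: [0.632, 0.0854, 0.0658]
tool_rot: [-0.505, 0.494, -0.495, 0.506]
ft_force: [0.2, 0.6, -0.3]
grip_width: 0.0357
t 5.1 pos [0.632  0.0854 0.0658] zang 1.3 F [ 0.2  0.6 -0.3] w 0.0357 q [-0.04  0.72  1.51  0.    0.91 -0.06]
shift [-0.0007  0.0028 -0.004 ]
```

```bash
cat > arc.py <<'E'
from h import *
p=np.load("p.npy");pv=st(p,.0395,0,.05)+[.002,.0015,0]
o=robot.get_obs();R=Ro.from_quat(o["tool_rot"]).as_matrix();d=o["position"]-pv
th=np.degrees(np.arctan2(d[1],d[0]));zz=np.degrees(np.arctan2(R[1,2],R[0,2]))
print("t",round(o["time"],2),"r",round(np.hypot(d[0],d[1]),4),"theta_tcp",th.round(1),"tool radial ang",round(zz+90,1),"station cam ang of tcp",round(th+6.8,1),"z",o["position"][2].round(4),"F",o["ft_force"].round(1),"q6",o["q"][5].round(2))
E
python3 arc.py
python3 -m crank '[[[0,10,0,0.001,0,0.0108,41],[0,10,0,0.001,0,0.0108,41],[0,10,0,0.001,0,0.0108,41],[0,10,0,0.001,0,0.0108,41],[0,0,0,0,0,0,41]]]'; python3 arc.py
```

```text
t 5.1 r 0.0626 theta_tcp 87.6 tool radial ang 91.3 station cam ang of tcp 94.4 z 0.0658 F [ 0.2  0.6 -0.3] q6 -0.06
time: 5.72
position: [0.6698, 0.0715, 0.0649]
tool_rot: [-0.307, 0.638, -0.637, 0.306]
ft_force: [-2.1, -0.2, -0.9]
grip_width: 0.0359
t 5.72 r 0.0632 theta_tcp 50.3 tool radial ang 51.4 station cam ang of tcp 57.1 z 0.0649 F [-2.1 -0.2 -0.9] q6 0.61
```

```bash
python3 -m crank '[[[0,10,0,0.001,0,0.0108,41],[0,10,0,0.001,0,0.0108,41],[0,10,0,0.001,0,0.0108,41],[0,10,0,0.001,0,0.0108,41],[0,10,0,0.001,0,0.0108,41]]]'; python3 arc.py
```

```text
time: 6.35
position: [0.6926, 0.0261, 0.0653]
tool_rot: [-0.008, 0.708, -0.706, 0.006]
ft_force: [-3.5, 3.6, -2.0]
grip_width: 0.0357
t 6.35 r 0.0632 theta_tcp 3.0 tool radial ang 1.2 station cam ang of tcp 9.8 z 0.0653 F [-3.5  3.6 -2. ] q6 1.42
```

```bash
python3 -m crank '[[[0,9,0,0.001,0,0.0100,41],[0,9,0,0.001,0,0.0100,41],[0,0,0,0,0,0,41],[0,0,0,0,0,0,41],[0,0,0,0,0,0,41]]]'; python3 arc.py;  python3 - <<'E'
from h import *
import cv2
for n in ["top","scene"]:
    s=robot.camera(n);cv2.imwrite(f"pics/{n}2.png",cv2.resize(s["img"][160:340,200:440,::-1],None,fx=3.3,fy=3.3))
w=robot.camera("wrist");cv2.imwrite("pics/w2.png",w["img"][:,:,::-1])
E
```

```text
time: 6.98
position: [0.6916, 0.0049, 0.0659]
tool_rot: [0.103, 0.7, -0.7, -0.101]
ft_force: [-0.5, 2.3, -0.3]
grip_width: 0.036
t 6.97 r 0.0647 theta_tcp -16.1 tool radial ang -16.6 station cam ang of tcp -9.3 z 0.0659 F [-0.5  2.3 -0.3] q6 1.71
```

View pics/w2.png

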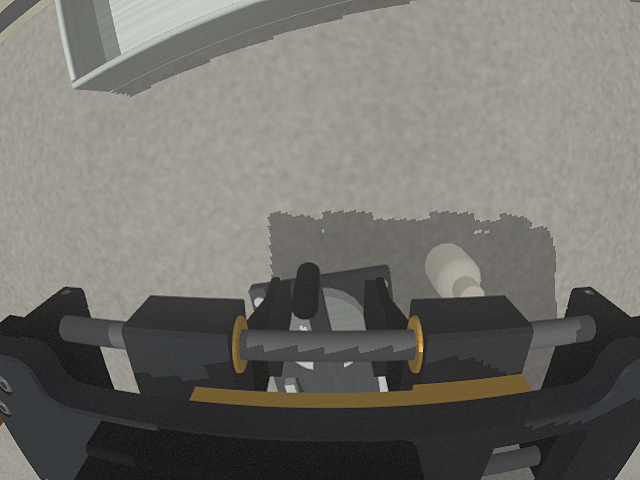

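View pics/scene2.png

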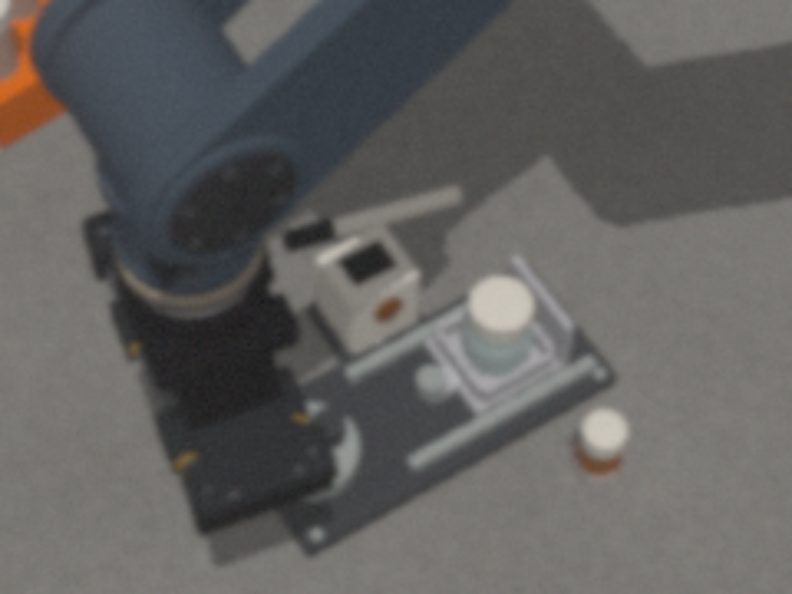

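```bash
python3 -m crank '[[[0,0,0,0,0,-0.008,41],[0,0,0,0,0,0,41],[0,0,0,0,-0.03,0,41],[0,0,0,0,-0.04,0,41],[0,0,0,0,-0.04,0,41]]]'; python3 -m crank '[[[0,0,0,0.04,0,0,41],[0,0,0,0.055,0,0,0],[0,0,0,0.055,0,0,0],[0,0,0,0.055,0,0,0],[0,0,0,0.055,0,0,0]]]' 20; python3 rel.py .43 .045 .17; python3 - <<'E'
from h import *
import cv2
for n in ["top","scene"]:
    s=robot.camera(n);cv2.imwrite(f"pics/{n}3.png",cv2.resize(s["img"][160:340,200:440,::-1],None,fx=3.3,fy=3.3,interpolation=cv2.INTER_CUBIC))
E
```

```text
time: 7.75
position: [0.693, 0.0114, 0.1761]
tool_rot: [-0.103, -0.699, 0.7, 0.103]
ft_force: [1.2, 0.2, 0.1]
grip_width: 0.0355
time: 8.38
position: [0.4428, 0.0867, 0.1756]
tool_rot: [-0.103, -0.699, 0.7, 0.102]
ft_force: [0.3, 1.1, 0.0]
grip_width: 0.0046
t 8.38 pos [0.4428 0.0867 0.1756] zang -106.7 F [0.3 1.1 0. ] w 0.0046 q [-0.05  0.34  1.89 -0.    0.91  1.81]
shift [0.0002 0.0056 0.0436]
```

View pics/top3.png

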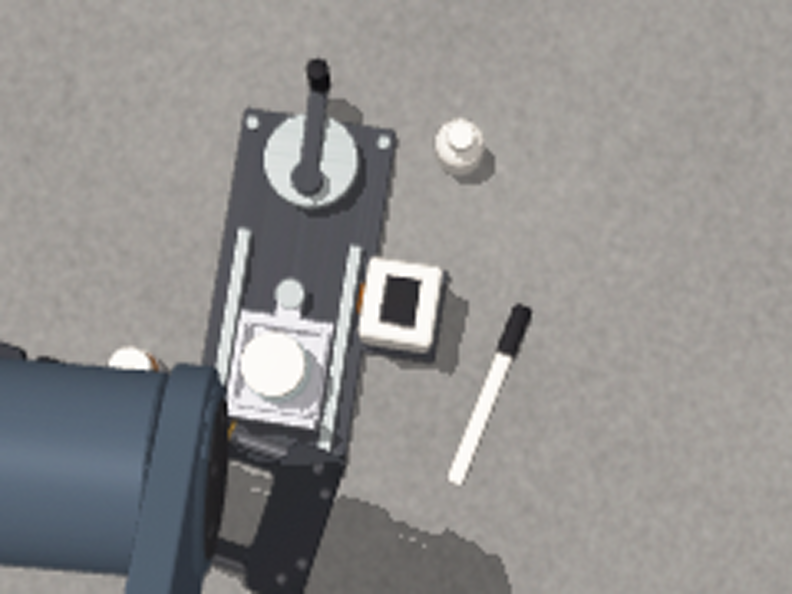

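View pics/scene3.png

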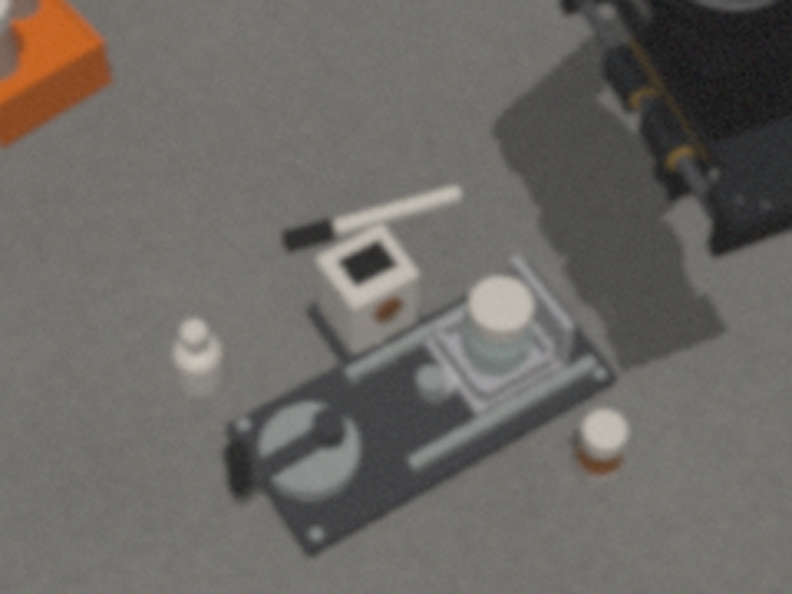

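```bash
python3 -m crank '[[[0,-9.9,0,0,0,0,0],[0,0,0,0.005,0,0.020,0],[0,0,0,0.005,0,0.020,0],[0,0,0,0,0,0,0],[0,0,0,0,0,0,0]]]'; python3 rel.py .438 .0455 .048;  python3 - <<'E'
from h import *
import cv2
T=robot.camera("top");S=robot.camera("scene")
p=np.load("p.npy");pv=st(p,.0395,0,.05)
for c,uv in [(T,(318/3.3+200,70/3.3+160)),(S,(240/3.3+200,450/3.3+160))]:
    r=least_squares(lambda a:proj(c,pv+[.062*np.cos(a[0]+p[2]),.062*np.sin(a[0]+p[2]),.032])-uv,[0]);print(r.x,r.fun)
o=robot.get_obs();w=robot.camera("wrist");cv2.imwrite("pics/w4.png",w["img"][:,:,::-1])
E
```

```text
time: 9.1
position: [0.4303, 0.0481, 0.1755]
tool_rot: [-0.043, -0.706, 0.706, 0.042]
ft_force: [0.1, 0.1, -0.2]
grip_width: 0.0005
t 9.1 pos [0.4303 0.0481 0.1755] zang -96.8 F [ 0.1  0.1 -0.2] w 0.0005 q [-0.15  0.32  1.93  0.    0.89  1.54]
shift [-0.0078  0.1275  0.0017]
[-0.01069461] [-0.00594057  0.03842709]
[0.08968194] [-1.39508631  1.14003559]
```

View pics/w4.png

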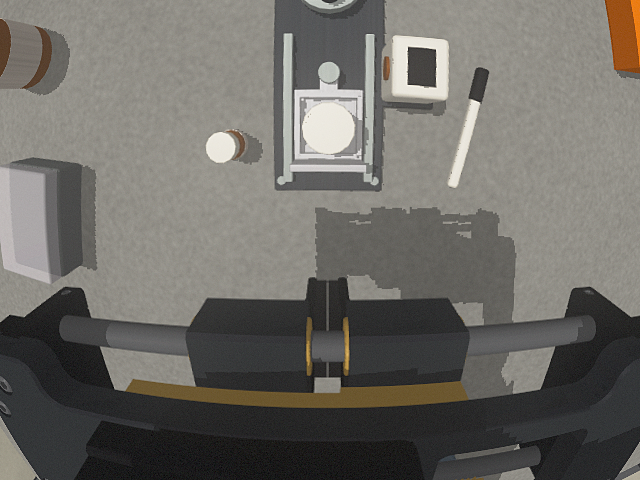

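```bash
python3 -m crank '[[[0,0,0,0,0.035,0,0],[0,0,0,0,0.035,0,0],[0,0,0,0,0.035,0,0],[0,0,0,0,0.022,0,0],[0,0,0,0,0,0,0]]]'; python3 rel.py .466 .043 .048;  python3 - <<'E'
from h import *
import cv2
o=robot.get_obs();w=robot.camera("wrist");cv2.imwrite("pics/w5.png",w["img"][:,:,::-1])
E
```

```text
time: 9.88
position: [0.4285, 0.0487, 0.047]
tool_rot: [0.04, 0.706, -0.706, -0.043]
ft_force: [-0.3, 0.3, 0.9]
grip_width: 0.0003
t 9.88 pos [0.4285 0.0487 0.047 ] zang -96.8 F [-0.3  0.3  0.9] w 0.0003 q [-0.15  0.58  2.04 -0.    0.52  1.54]
shift [-0.0379 -0.0012  0.0012]
```

View pics/w5.png

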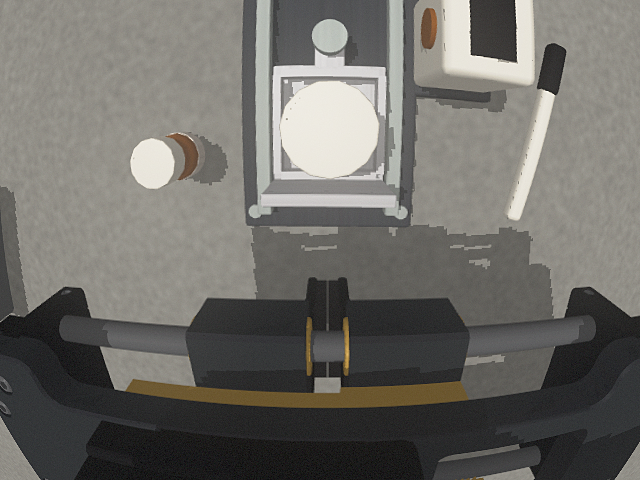

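```bash
python3 -m crank '[[[0,0,0,-0.006,0,0,0],[0,0,0,-0.006,0,0,0],[0,0,0,-0.006,0,0,0],[0,0,0,-0.006,0,0,0],[0,0,0,-0.006,0,0,0]]]'; python3 -m crank '[[[0,0,0,-0.005,0,0,0],[0,0,0,-0.005,0,0,0],[0,0,0,-0.005,0,0,0],[0,0,0,-0.005,0,0,0],[0,0,0,-0.005,0,0,0]]]'; python3 -m crank '[[[0,0,0,-0.005,0,0,0],[0,0,0,-0.005,0,0,0],[0,0,0,-0.005,0,0,0],[0,0,0,-0.005,0,0,0],[0,0,0,-0.003,0,0,0]]]'; cat > sx.py <<'E'
from h import *
p=np.load("p.npy");o=robot.get_obs();d=o["position"][:2]-p[:2]-[.002,.0015]
print("t",round(o["time"],2),"station x,y of tcp",np.cos(p[2])*d[0]+np.sin(p[2])*d[1],-np.sin(p[2])*d[0]+np.cos(p[2])*d[1],o["position"],o["ft_force"].round(1))
E
python3 sx.py; python3 - <<'E'
from h import *
import cv2
o=robot.get_obs();w=robot.camera("wrist");cv2.imwrite("pics/w6.png",w["img"][:,:,::-1])
E
```

```text
time: 10.55
position: [0.4597, 0.0446, 0.0484]
tool_rot: [-0.042, -0.706, 0.706, 0.042]
ft_force: [0.1, 0.2, 0.1]
grip_width: 0.0002
time: 11.18
position: [0.4839, 0.0416, 0.0481]
tool_rot: [-0.042, -0.706, 0.706, 0.042]
ft_force: [-2.4, -0.4, 0.5]
grip_width: 0.0003
time: 11.8
position: [0.5073, 0.0389, 0.0482]
tool_rot: [-0.042, -0.706, 0.706, 0.042]
ft_force: [-2.7, -1.4, -0.7]
grip_width: 0.0002
t 11.8 station x,y of tcp -0.08363354648132645 0.001507681591921304 [0.5073215  0.03887512 0.04823007] [-2.7 -1.4 -0.7]
```

View pics/w6.png

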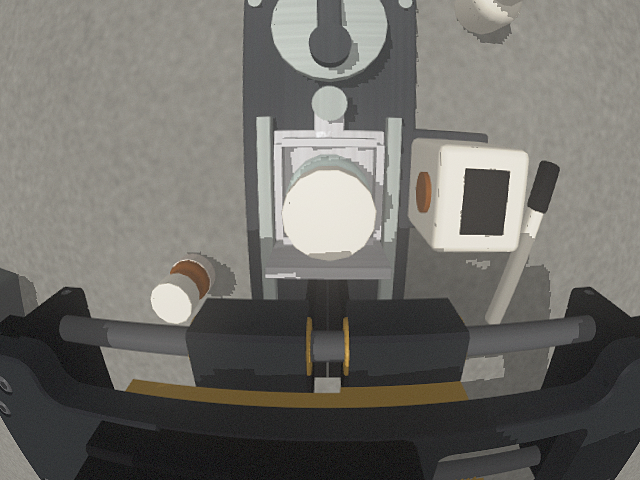

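Pushing well: the jar is upright (cap at 328,212) and the roller (330,103) is close to the cam. I'll continue gently until the stop shows as a force rise.

```bash
python3 -m crank '[[[0,0,0,-0.002,0,0,0],[0,0,0,-0.002,0,0,0],[0,0,0,-0.001,0,0,0],[0,0,0,-0.001,0,0,0],[0,0,0,0,0,0,0]]]'; python3 sx.py
```

```text
time: 12.48
position: [0.5094, 0.0388, 0.0481]
tool_rot: [0.039, 0.706, -0.706, -0.044]
ft_force: [-7.6, -1.7, 3.3]
grip_width: 0.0007
t 12.47 station x,y of tcp -0.08155609552989386 0.0016285594960025185 [0.5093987  0.03875015 0.04809461] [-7.6 -1.7  3.3]
```

```bash
python3 -m crank '[[[0,0,0,-0.001,0,0,0],[0,0,0,-0.001,0,0,0],[0,0,0,-0.001,0,0,0],[0,0,0,0,0,0,0],[0,0,0,0,0,0,0]]]'; python3 sx.py; python3 - <<'E'
from h import *
import cv2
o=robot.get_obs();w=robot.camera("wrist");cv2.imwrite("pics/w7.png",cv2.resize(w["img"][0:320,200:440,::-1],None,fx=1.85,fy=1.85))
E
```

```text
time: 13.1
position: [0.5095, 0.0388, 0.048]
tool_rot: [0.037, 0.706, -0.706, -0.046]
ft_force: [-10.8, -1.0, 6.5]
grip_width: 0.0009
t 13.1 station x,y of tcp -0.08150089061183556 0.0016641293672991705 [0.50945772 0.03877896 0.04795259] [-10.8  -1.    6.5]
```

View pics/w7.png

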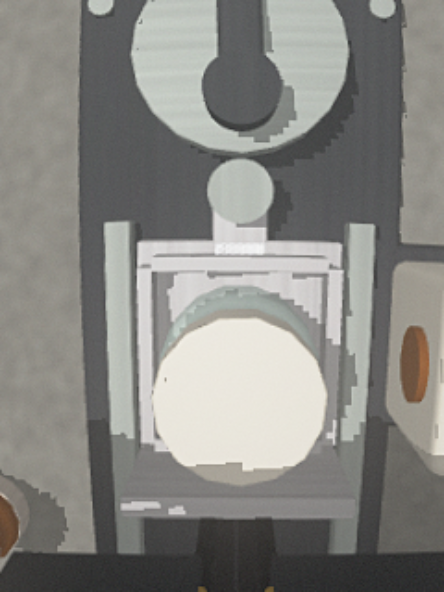

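```bash
python3 -m crank '[[[0,0,0,0.010,0,0,0],[0,0,0,0.02,0,0,0],[0,0,0,0.03,0,0,0],[0,0,0,0.03,0,0,0],[0,0,0,0,0,0,0]]]'; python3 -m crank '[[[0,0,0,0,-0.04,0,0],[0,0,0,0,-0.04,0,0],[0,0,0,0,-0.04,0,0],[0,0,0,0,0,0,0],[0,0,0,0,0,0,0]]]'; python3 - <<'E'
from h import *
import cv2
for n in ["top","scene"]:
    s=robot.camera(n);cv2.imwrite(f"pics/{n}8.png",s["img"][:,:,::-1]);a=cv2.imread(f"pics/{n}0.png")
    r=slice(160,340),slice(220,440) 
    cv2.imwrite(f"pics/{n}8c.png",np.vstack([cv2.resize(i[200:320,250:400],None,fx=2.45*1.0,fy=2.45,interpolation=cv2.INTER_CUBIC) for i in (a,s["img"][:,:,::-1])]))
    m=s["img"][180:340,220:460]
E
```

```text
time: 13.78
position: [0.4251, 0.0491, 0.0485]
tool_rot: [0.042, 0.706, -0.706, -0.042]
ft_force: [0.2, 0.3, 0.2]
grip_width: 0.0005
time: 14.4
position: [0.4277, 0.0484, 0.1684]
tool_rot: [-0.043, -0.706, 0.706, 0.041]
ft_force: [-0.4, -0.5, -0.6]
grip_width: 0.0003
```

View pics/top8c.png

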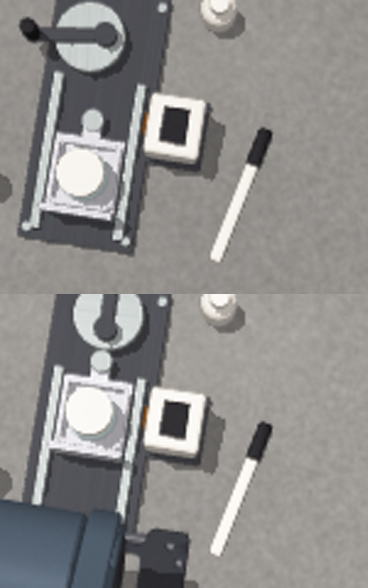

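View pics/scene8c.png

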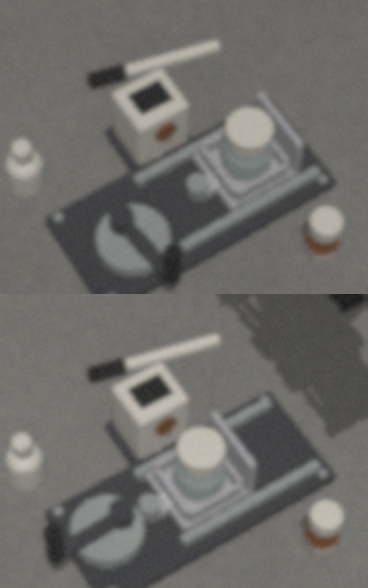

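```bash
python3 - <<'E'
from h import *
import cv2
p=np.load("p.npy")+[.001,.0007,0]
for n in ["top","scene"]:
    c=robot.camera(n);a=cv2.imread(f"pics/{n}0.png");b=cv2.imread(f"pics/{n}8.png")
    A,B=[cv2.resize(i,None,fx=8,fy=8,interpolation=cv2.INTER_CUBIC) for i in (a,b)]
    for nm,X,h in [("deck",(-.071,0,.03),13),("roller",(-.038,0,.028),6),("nestfront",(-.053,0,.032),10)]:
        u,v=(proj(c,st(p,*X))*8).astype(int);k=h*8
        tm=A[v-k:v+k,u-k:u+k];m=24*8
        roi=B[v-k-m:v+k+m,u-k-m:u+k+m]
        r=cv2.matchTemplate(roi,tm,cv2.TM_CCOEFF_NORMED);_,s,_,l=cv2.minMaxLoc(r)
        d=(np.array(l)-m)/8; uv0=np.array([u,v])/8
        w0=onplane(c,uv0,X[2]);w1=onplane(c,uv0+d,X[2]);e=w1-w0
        print(n,nm,"score",round(s,2),"along",round(e[0]*np.cos(p[2])+e[1]*np.sin(p[2]),4),"across",round(-e[0]*np.sin(p[2])+e[1]*np.cos(p[2]),4))
E
```

```text
top deck score 0.91 along 0.0463 across -0.0005
top roller score 0.97 along 0.0458 across -0.0001
top nestfront score 0.96 along 0.046 across -0.0001
scene deck score 0.98 along 0.0467 across -0.0003
scene roller score 0.9 along 0.0452 across -0.0001
scene nestfront score 0.98 along 0.0458 across -0.0
```

```bash
python3 - <<'E'
from h import *
import cv2
w=robot.camera("wrist");cv2.imwrite("pics/w9.png",cv2.resize(w["img"][0:240,200:460,::-1],None,fx=3,fy=2.5,interpolation=cv2.INTER_CUBIC))
E
```

```text
(no output)
```

View pics/w9.png

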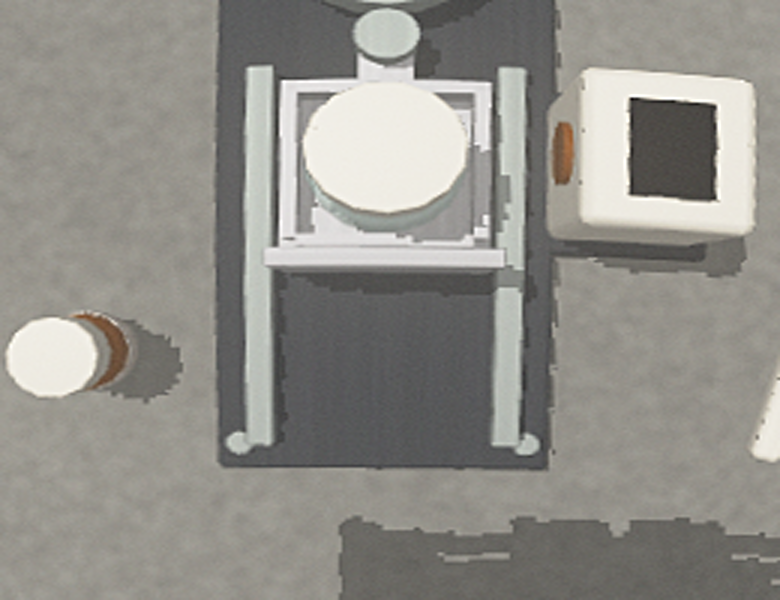

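```bash
python3 - <<'E'
from h import *
p=np.load("p.npy");o=robot.get_obs();w=robot.camera("wrist")
def S(u,v,z):
    X=wplane(w,o,(u/3+200-.33,v/2.5-.3),z);d=X[:2]-p[:2];return np.round([np.cos(p[2])*d[0]+np.sin(p[2])*d[1],-np.sin(p[2])*d[0]+np.cos(p[2])*d[1]],4)
for n,a in dict(plate_rear=(385,267,.066),plate_front=(385,248,.066),base_rear=(380,466,.012),sens_rear=(665,232,.072),sens_front=(665,72,.072),jar=(386,147,.08),roller=(386,34,.028)).items(): print(n,S(*a))
E
```

```text
plate_rear [-0.0684  0.001 ]
plate_front [-0.0626  0.001 ]
base_rear [-0.1381  0.0024]
sens_rear [-0.0561 -0.0675]
sens_front [-0.0066 -0.0677]
jar [-0.0343  0.0007]
roller [0.0153 0.0005]
```

```bash
python3 - <<'E'
from h import *
print(robot.hand_in(), robot.get_obs()["ft_force"])
E
```

```text
the job is handed in; nothing more can be done
the job is handed in; nothing more can be done
```

The cam lever now points along the rails, the carriage is at its stop with the jar beside the sensor head, and the job is handed in. It took about 15 s of the 51 s allowed; no verdict was reported.

**What I did**
- I lowered the open fingers on either side of the lever post and swung it round about the pivot. Then I lifted clear.
- I closed the fingers and pushed the push plate slowly along the rails. At the stop, the force rose to about 11 N with no further movement. I then backed off and raised the tool.

**Last checks**
- **Cam:** after the swing it read -0.01 rad from the top camera and +0.09 rad from the scene camera. Both are well inside 0.4 rad.
- **Carriage:** the push plate's rear face measured at station x of about -68 mm, against -69 mm at home. The sensor head edge, measured the same way, agreed to 0.1 mm.
- **Travel:** comparing before and after pictures gave about 46 mm of movement. That fits home only if the carriage started near 4 mm, so I relied on the push plate position, the force at the stop and the gap left between roller and cam.
- **Jar and bystanders:** the jar stands upright in its nest. The vial, dropper and pen look unmoved in the pictures; I did not check the other bystanders again at the end.
- **Camera disagreement:** the wrist camera put the station 2 to 5 mm away from where the fixed cameras did. I used a value in between, and the open fingers left enough room for that.

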